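# Sweep the bottle caps into the drying tray

### The job

Sweep the three loose white bottle caps across the plywood shelf into the stainless steel tray through its open side, so that all three lie flat, wholly inside the tray. Push them gently along the surface with the fingers: do not lift, tip or flick them. Leave the teether ring, the lying bottle, the dispenser and the bottle warmer where they are.

Things in the scene. Friction and masses are not known exactly. Their poses are not given: they have to be found in the camera images.
- cap_a: white plastic bottle screw cap lying open side down on the plywood, round, 46 mm diameter, 18 mm high (upright side up to 14 mm, then a low stepped dome), about 25 g, slides without tipping when pushed low. Origin: centre of its underside (z = 0 on the plywood). One of three alike.
- cap_b: white plastic bottle screw cap lying open side down on the plywood, round, 46 mm diameter, 18 mm high (upright side up to 14 mm, then a low stepped dome), about 25 g, slides without tipping when pushed low. Origin: centre of its underside (z = 0 on the plywood). One of three alike.
- cap_c: white plastic bottle screw cap lying open side down on the plywood, round, 46 mm diameter, 18 mm high (upright side up to 14 mm, then a low stepped dome), about 25 g, slides without tipping when pushed low. Origin: centre of its underside (z = 0 on the plywood). One of three alike.
- tray: Fixed stainless steel tray with a rim on three sides, open on its -x side (roughly towards the robot; it is turned by up to 15 degrees). Its thin floor is level with the plywood, without a step. Origin: centre of the floor. In its own axes: open edge at x = -70 mm, inner face of the back rim at x = +70 mm, inner faces of the side rims at y = +-150 mm; rims 4 mm thick, 20 mm high; the side rims begin at x = -73 mm.
- tray_mouth (a point): Middle of the tray's open edge, at floor level (70 mm before the tray's origin); axes as the tray's, +x points into the tray.
- teether: Pink knobbly silicone teether ring lying flat, 74 mm outer diameter, 40 mm hole, 18 mm high, 40 g, loose. Lies among the caps. Origin: centre of its underside. Not to be moved.
- bottle: Closed glass feeding bottle on its side, 136 mm long along its own x (cap at +x), 60 mm diameter, between two 8 mm high wooden strips 130 mm long fixed to the shelf. Origin: under its middle, on the plywood. Not to be moved.
- dispenser: Pale blue plastic push dispenser, standing, 72 mm diameter, 158 mm high, spout reaching 44 mm from its axis to its own -x. Loose. Origin: centre of its underside. Not to be moved.
- warmer: Cream coloured round bottle warmer, 120 mm diameter, 124 mm high, toggle switch reaching 80 mm from its axis to its own -x. Loose, 0.9 kg. Origin: centre of its underside. Not to be moved.
Mind the look-alikes: they are no part of the job. Leave any green look-alike of the cap_a alone.

How it is judged (in metres and radians):
At the end, for the whole second after the job is handed in: Each cap lies flat (within 0.15 rad) and still on the tray floor, wholly inside the tray: its centre at least 20 mm inside the open edge (3 mm of overhang allowed) and within the rims (x of cap_a in the frame of tray between -0.05 and 0.06 m and y of cap_a in the frame of tray between -0.14 and 0.14 m and height (world z) of each of cap_a, cap_b, cap_c below 0.006 m and angle between each of cap_a, cap_b, cap_c's own z axis and vertical below 0.15 rad and linear speed of each of cap_a, cap_b, cap_c below 0.02 m/s and x of cap_b in the frame of tray between -0.05 and 0.06 m and y of cap_b in the frame of tray between -0.14 and 0.14 m and x of cap_c in the frame of tray between -0.05 and 0.06 m and y of cap_c in the frame of tray between -0.14 and 0.14 m); the robot touches nothing.
It fails at once if a cap is lifted or tipped (underside centre more than 12 mm above the shelf) (height (world z) of any of cap_a, cap_b, cap_c above 0.012 m).
It fails at once if a cap is flicked (faster than 0.6 m/s) (linear speed of any of cap_a, cap_b, cap_c above 0.6 m/s).
It fails at once if the teether ring is moved by more than 15 mm (distance of teether from where it was at the start of the episode above 0.015 m).
It fails at once if the bottle, the dispenser or the warmer is moved by more than 15 mm (distance of any of bottle, dispenser, warmer from where it was at the start of the episode above 0.015 m).
It also fails if it takes over 64 s, if anything falls off the work surface, if the arm or the gripper's body presses on something with over 40 N, if the wrist force passes 120 N, or if a joint passes its speed limit or range.

### The arm

A 6-joint arm with a two-finger parallel gripper is mounted at the origin on the work surface. World frame = base frame: x ahead of the robot, y to its left, z up, the work surface at z = 0. Lengths are in m, angles in degrees, forces in N, time in s.
With the tool pointing down it reaches from about 0.4 to 0.825 m from the base axis. Payload 7 kg.
Tool frame: the origin (TCP) lies on the centre line of the jaws, within the pads' length; the fingertips stand 22 mm ahead of it and the grasp point (between the pads) lies 3 mm ahead of it; z points along the fingers, y is the line along which they close (so a half turn about z gives the same grasp; the last joint's range is limited). The gripper opens to 88 mm and grips with 3 to 60 N. Pads are 19 mm wide; open, the fingers measure 130 mm over their backs; the gripper's body (78 mm by 193 mm) begins 47 mm behind the grasp point.
Start: joints at [83.199, 20.546, 0.682, 0, -70.136, -16.507], TCP at [0.267, 0.62, 0.249] pointing down, gripper open.
Joint ranges: [-176.03, 176.03], [-82.01, 121.73], [-58.28, 71.71], [-173.87, 95.51], [-174.79, -0.11], [-173.66, 173.66]. Speed limits (degrees/s): [136.94, 136.94, 172.46, 180, 180, 180].

### API

Orientations are given as [roll, pitch, yaw] about the fixed x, y, z axes, in that order (R = Rz(yaw) Ry(pitch) Rx(roll)).
In Python, from plant import get_state, cams, r gives the robot as it stands.
- The arm moves only by the tool apply_moves, never from a script. Its argument "targets" is a list of rows, each an object with "dp": the shift along the world's x, y, z in m, a list of three; "yaw": the turn about the world's z in degrees. In form: [{"dp": [x, y, z], "yaw": yaw}, ...]. A call has 1 to 20 rows; each row is the pose to reach, as a shift and turn from the pose commanded when the call began; what a row does not reach only later rows make up. A row lasts 1/12 s, in which the tool goes at most 41.7 mm and 7.16 degrees, less where a joint would pass 70% of its speed; a pose out of reach is approached as far as the arm can. A call with a gripper value outside its range is refused whole. "grip" is the gripper command: -1 is fully open, 1 is shut, values between are in proportion, set as the call begins (left out, the last holds). The fingers move at their own pace and stop on an object; "squeeze" is the grip in N (left out, the last holds). Time passes only in rows, so rows that repeat a pose let the fingers close. It gives the time, the measured TCP pose, the force, the opening and the grip force at its end, in the units of the state.
- get_state(): the state, without advancing time (a new reading comes with each control period).
- cams.capture(name): name is "scene" or "top" or "wrist"; returns a dict with "image" (384x512x3 uint8, red, green, blue), "range_z" (384x512 float32, m along the optical axis (not along the pixel's ray), 0 where there is no reading), "fx", "fy", "cx", "cy" (pixels), "R" (3x3) and "t" (3): a world point X has camera coordinates R X + t; the wrist camera has in their place "T_tool_cam" (4x4, takes a point from camera to tool coordinates, whose origin is the TCP and whose axes are the flange's). Camera axes: x right, y down, z forward; pixel columns grow to the right and rows downward; lengths in m; the calibration is good to about 2 mm. The wrist camera is an equidistant fisheye: a pixel r from the principal point sees the ray r / f radians off the axis. A picture is of the moment at which its call begins: read the wrist's pose just before it.
- r.close_job(): hands the job in; it is judged then, once.
The state is a dict: "time_s": time; "joints": joint angles; "qd": joint speeds; "joint_torque": joint torques, N m; "tcp_pos": TCP position; "eef_rot": TCP orientation; "contact_force": force on the tool from outside, world axes, zero at the start; "moment": the same for the moment, N m; "gripper_width": finger opening in m; "gripper_force": force on a finger pad.
Only numpy, scipy, OpenCV 4.12 (cv2) and the standard library are available. Lean on these libraries where they do the work, as an engineer would, in place of code of your own. Each camera call takes 0.05 s, during which the arm holds its last target. There are 200 camera calls.

## Working session

There is one attempt and no reset: what is moved stays moved. The work goes in short steps, Python scripts to look and compute and a tool call to move; the robot and the scene stay as the last step left them, time stands still between calls to the robot, and variables do not carry over. Pictures are saved under pics/ and viewed, at most 10 in all, crops included, and the job is handed in when it is done.

Besides the shell and the picture viewer there is one more tool, called after ">>>" by a JSON object that holds its "op" and its "data". apply_moves: Moves the arm, as the interface text tells. Its arguments: {"type":"object","properties":{"targets":{"type":"array","items":{"type":"object","properties":{"dp":{"type":"array","items":{"type":"number"}},"yaw":{"type":"number"}}}},"grip":{"type":"number"},"squeeze":{"type":"number"}},"required":["targets"]}

```bash
mkdir -p pics; cat > h.py <<'E'
import numpy as np,cv2
from plant import get_state,cams,r
def shot(n,f):
    c=cams.capture(n); cv2.imwrite('pics/'+f,c['image'][:,:,::-1]); return c
def ray(c,u,v,z):
    d=np.array([(u-c['cx'])/c['fx'],(v-c['cy'])/c['fy'],1]); R=c['R'];o=-R.T@c['t'];w=R.T@d
    return o+w*(z-o[2])/w[2]
E
python3 - <<'E'
from h import *
for n in('top','scene'):
    c=shot(n,n+'1.png'); np.savez(n+'1.npz',**{k:v for k,v in c.items()}); print(n,-c['R'].T@c['t'],c['fx'])
print(get_state())
E
```

```text
top [0.34204203 0.02568053 1.19428557] 465.9538913538704
scene [1.32574841 0.34597635 0.65691864] 353.19308508200385
{'time_s': 0.1, 'joints': array([ 8.31977795e+01,  2.05884529e+01,  6.38608405e-01, -1.80045028e-02,
       -7.01373351e+01, -1.65064256e+01]), 'qd': array([-0.057273  , -0.14374277,  0.10923472,  0.05142616,  0.0297754 ,
       -0.05302237]), 'joint_torque': array([-1.65224534e-03, -5.84161556e+01,  2.93751276e+01,  7.01545089e+00,
        1.02297086e-02, -4.03085846e-05]), 'tcp_pos': array([0.2669507 , 0.61951479, 0.24769971]), 'eef_rot': array([ 1.79911604e+02, -8.54337476e-03, -2.33147697e+01]), 'contact_force': array([ 0.37693444, -1.15402967,  0.36171956]), 'moment': array([-0.03122244, -0.03696259, -0.03763941]), 'gripper_force': 0.0, 'gripper_width': 0.08777190132080925}
```

View pics/top1.png

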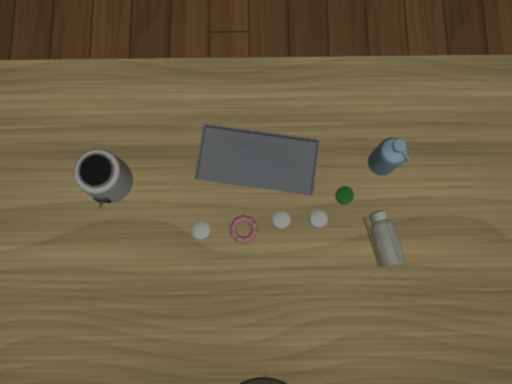

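View pics/scene1.png

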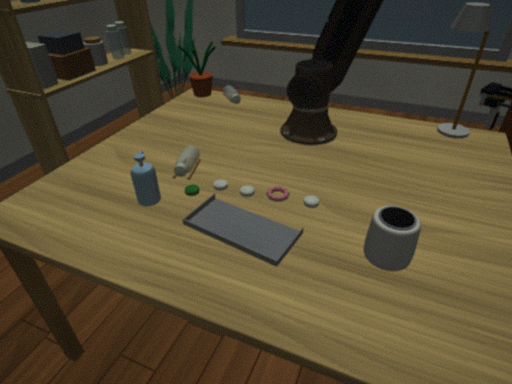

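Top view: white caps at (202,230), (281,219) and (318,218). The teether is at (244,230), the tray at (257,160), the dispenser at (388,157), the lying bottle at (386,240) and the warmer at (104,177). Things that could pass for a cap are the green cap at (345,195), left alone by its colour, and the bottle's own white cap at (378,216), which is part of the bottle. That leaves the three white discs on the plywood.

```bash
cat > meas.py <<'E'
from h import *
def caps(c):
    hsv=cv2.cvtColor(c['image'],cv2.COLOR_RGB2HSV)
    m=((hsv[...,1]<60)&(hsv[...,2]>110)).astype(np.uint8)
    n,l,s,ce=cv2.connectedComponentsWithStats(m)
    return [(ce[i].round(1),s[i][4],s[i][2:4]) for i in range(1,n) if 60<s[i][4]<700],m
E
python3 - <<'E'
from meas import *
for n,zc in (('top',.014),('scene',.012)):
    c=dict(np.load(n+'1.npz')); im=c['image']
    L,m=caps(c)
    for ce,a,wh in L: 
        print(n,ce,a,wh,ray(c,*ce,zc).round(4))
    hsv=cv2.cvtColor(im,cv2.COLOR_RGB2HSV)
    for nm,mm,z in (('pink',(hsv[...,1]>70)&((hsv[...,0]>160)|(hsv[...,0]<3))&(hsv[...,2]>100),.01),('green',(abs(hsv[...,0].astype(int)-65)<15)&(hsv[...,1]>150),.014)):
        nn,l,s,cc=cv2.connectedComponentsWithStats(mm.astype(np.uint8))
        for i in range(1,nn):
            if s[i][4]>60: print(nm,cc[i],s[i],ray(c,*cc[i],z).round(3))
c=dict(np.load('top1.npz'))
for n,p,z in (('trayTL',(204,126),.02),('TR',(318,140),.02),('BR',(313,194),.02),('BL',(196,179),.02),('warm rim',(96,168),.124),('disp top',(395,148),.15),('bottle',(387,240),.05),('bcap',(378,216),.03),('strip',(366,218),.008),('switch',(101,204),.09)):
    print(n,ray(c,*p,z).round(3))
im=c['image']; cv2.imwrite('pics/crop.png',cv2.resize(im[110:280,185:415,::-1],None,fx=3.4,fy=3.4,interpolation=cv2.INTER_CUBIC))
E
```

```text
top [395.4 151.3] 471 [27 25] [ 0.6713 -0.3578  0.014 ]
top [ 97.4 173.9] 545 [45 44] [0.6202 0.4209 0.014 ]
top [281.1 219.4] 270 [19 18] [ 0.4953 -0.0534  0.014 ]
top [318.4 218.4] 261 [18 18] [ 0.4966 -0.1486  0.014 ]
top [380.4 215.6] 108 [14 10] [ 0.5019 -0.3072  0.014 ]
top [200.9 230.1] 280 [19 19] [0.4705 0.1509 0.014 ]
top [390.6 244.5] 676 [27 43] [ 0.428  -0.3282  0.014 ]
pink [243.48358209 229.01791045] [231 216  26  27 335] [0.472 0.043 0.01 ]
scene [453.  128.9] 217 [32 12] [-0.2149  0.5502  0.012 ]
scene [185.  155.1] 195 [20 21] [ 0.3882 -0.3538  0.012 ]
scene [220.3 182.8] 85 [15  8] [ 0.4996 -0.1471  0.012 ]
scene [246.6 189. ] 86 [14  9] [ 0.4987 -0.0531  0.012 ]
scene [311.  199.4] 100 [15  8] [0.4736 0.1507 0.012 ]
scene [394.1 222.5] 254 [48 28] [0.4887 0.3935 0.012 ]
pink [277.90361446 192.34939759] [268 187  20  12  83] [0.475 0.044 0.01 ]
green [169.19672131   9.        ] [166   0   8  17  61] [-2.373 -2.333  0.014]
green [183.608  45.688] [167   0  30  76 500] [-0.998 -1.255  0.014]
trayTL [0.745 0.144 0.02 ]
TR [ 0.703 -0.155  0.02 ]
BR [ 0.559 -0.136  0.02 ]
BL [0.602 0.164 0.02 ]
warm rim [0.609 0.388 0.124]
disp top [ 0.641 -0.313  0.15 ]
bottle [ 0.437 -0.309  0.05 ]
bcap [ 0.499 -0.297  0.03 ]
strip [ 0.497 -0.272  0.008]
switch [0.528 0.383 0.09 ]
```

View pics/crop.png

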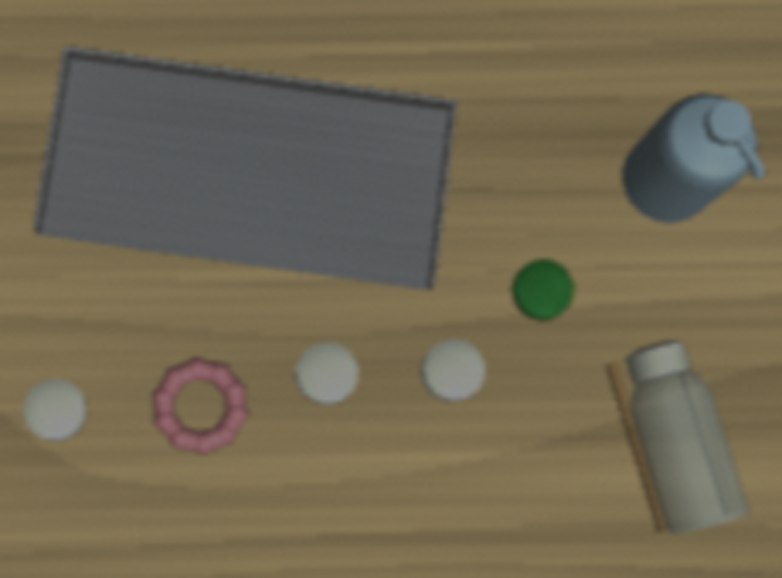

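>>> {"op": "apply_moves", "data": {"targets": [{"dp": [0.166, -0.457, -0.1], "yaw": 6}, {"dp": [0.166, -0.457, -0.1], "yaw": 6}, {"dp": [0.166, -0.457, -0.1], "yaw": 6}, {"dp": [0.166, -0.457, -0.1], "yaw": 6}, {"dp": [0.166, -0.457, -0.1], "yaw": 6}, {"dp": [0.166, -0.457, -0.1], "yaw": 6}, {"dp": [0.166, -0.457, -0.1], "yaw": 6}, {"dp": [0.166, -0.457, -0.1], "yaw": 6}, {"dp": [0.166, -0.457, -0.1], "yaw": 6}, {"dp": [0.166, -0.457, -0.1], "yaw": 6}, {"dp": [0.166, -0.457, -0.1], "yaw": 6}, {"dp": [0.166, -0.457, -0.1], "yaw": 6}, {"dp": [0.166, -0.457, -0.1], "yaw": 6}, {"dp": [0.166, -0.457, -0.1], "yaw": 6}, {"dp": [0.166, -0.457, -0.1], "yaw": 6}, {"dp": [0.166, -0.457, -0.1], "yaw": 6}, {"dp": [0.166, -0.457, -0.1], "yaw": 6}, {"dp": [0.166, -0.457, -0.1], "yaw": 6}], "grip": 0.32}}

```text
time_s: 1.6
tcp_pos: [0.4329, 0.1639, 0.1487]
eef_rot: [-180.0, -0.0, -17.2]
contact_force: [-0.3, -0.2, 0.1]
gripper_width: 0.0296
gripper_force: 0.0
```

>>> {"op": "apply_moves", "data": {"targets": [{"dp": [0, 0, -0.03], "yaw": 0}, {"dp": [0, 0, -0.06], "yaw": 0}, {"dp": [0, 0, -0.085], "yaw": 0}, {"dp": [0, 0, -0.1], "yaw": 0}, {"dp": [0, 0, -0.11], "yaw": 0}, {"dp": [0, 0, -0.117], "yaw": 0}, {"dp": [0, 0, -0.122], "yaw": 0}, {"dp": [0, 0, -0.122], "yaw": 0}, {"dp": [0, 0, -0.122], "yaw": 0}]}}

```text
time_s: 2.35
tcp_pos: [0.4333, 0.1633, 0.0269]
eef_rot: [-180.0, -0.0, -17.3]
contact_force: [-0.2, -0.3, 0.1]
gripper_width: 0.0294
gripper_force: 0.0
```

```bash
python3 - <<'E'
from meas import *
c=shot('top','t2.png')
for ce,a,wh in caps(c)[0]: print(ce,a,ray(c,*ce,.014).round(4))
s=shot('scene','s2.png')
cv2.imwrite('pics/s2c.png',cv2.resize(s['image'][120:280,170:400,::-1],None,fx=3.4,fy=3.4))
E
```

```text
[395.3 151.4] 543 [ 0.671  -0.3575  0.014 ]
[ 97.6 173.3] 654 [0.6218 0.4204 0.014 ]
[280.9 219.5] 277 [ 0.495  -0.0529  0.014 ]
[318.  218.5] 275 [ 0.4964 -0.1476  0.014 ]
[115.8 297.6] 88 [0.3061 0.3597 0.014 ]
```

View pics/s2c.png

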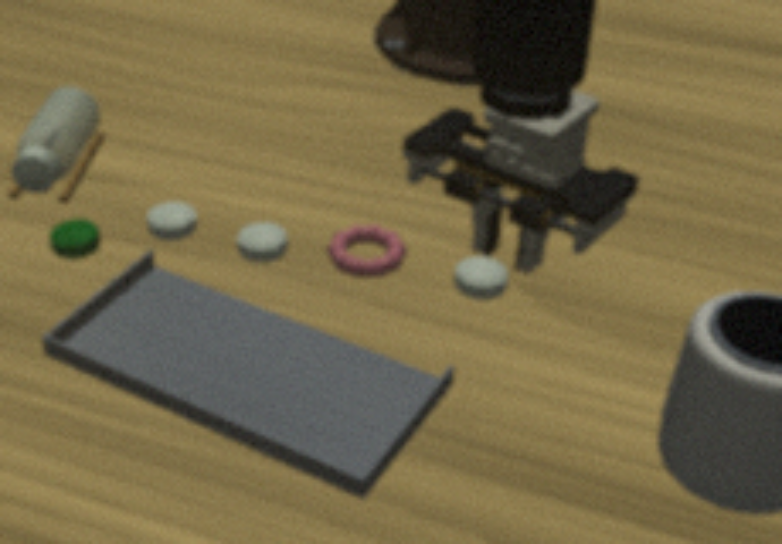

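The scene crop shows the fingers straddling the line behind the left cap at (480,275), with the teether at (368,250) clear of them. Pushing this cap first.

>>> {"op": "apply_moves", "data": {"targets": [{"dp": [0.004, -0.001, 0], "yaw": 0}, {"dp": [0.01, -0.003, 0], "yaw": 0}, {"dp": [0.018, -0.006, 0], "yaw": 0}, {"dp": [0.028, -0.009, 0], "yaw": 0}, {"dp": [0.039, -0.013, 0], "yaw": 0}, {"dp": [0.05, -0.016, 0], "yaw": 0}, {"dp": [0.062, -0.02, 0], "yaw": 0}, {"dp": [0.074, -0.024, 0], "yaw": 0}, {"dp": [0.086, -0.028, 0], "yaw": 0}, {"dp": [0.098, -0.032, 0], "yaw": 0}, {"dp": [0.11, -0.036, 0], "yaw": 0}, {"dp": [0.122, -0.04, 0], "yaw": 0}, {"dp": [0.134, -0.044, 0], "yaw": 0}, {"dp": [0.146, -0.048, 0], "yaw": 0}, {"dp": [0.158, -0.052, 0], "yaw": 0}, {"dp": [0.17, -0.056, 0], "yaw": 0}, {"dp": [0.182, -0.06, 0], "yaw": 0}, {"dp": [0.192, -0.063, 0], "yaw": 0}, {"dp": [0.2, -0.065, 0], "yaw": 0}, {"dp": [0.205, -0.067, 0], "yaw": 0}]}}

```text
time_s: 4.12
tcp_pos: [0.6391, 0.0955, 0.0264]
eef_rot: [180.0, -0.0, -17.3]
contact_force: [0.2, -0.6, -0.1]
gripper_width: 0.0295
gripper_force: 0.3
```

```bash
python3 - <<'E'
from meas import *
for n,z in(('top',.014),('scene',.012)):
    c=shot(n,n+'3.png')
    for ce,a,wh in caps(c)[0]: print(n,ce,a,ray(c,*ce,z).round(4))
E
```

```text
top [140.8 150.4] 211 [0.6821 0.3102 0.014 ]
top [197.2 158. ] 66 [0.6597 0.162  0.014 ]
top [280.9 219.4] 279 [ 0.4953 -0.0529  0.014 ]
top [318.  218.5] 276 [ 0.4964 -0.1476  0.014 ]
scene [231.8  91.4] 61 [-0.2726 -0.492   0.012 ]
scene [453.1 128.9] 254 [-0.215   0.5506  0.012 ]
scene [185.8 156. ] 271 [ 0.3928 -0.3474  0.012 ]
scene [220.  182.9] 89 [ 0.5005 -0.1477  0.012 ]
scene [287.6 187.3] 131 [0.44   0.0638 0.012 ]
scene [395.2 222.6] 340 [0.4879 0.3964 0.012 ]
scene [268.  233.2] 174 [0.665  0.0869 0.012 ]
```

>>> {"op": "apply_moves", "data": {"targets": [{"dp": [-0.02, 0.007, 0], "yaw": 0}, {"dp": [-0.03, 0.01, 0.01], "yaw": 0}, {"dp": [-0.03, 0.01, 0.05], "yaw": 0}, {"dp": [-0.03, 0.01, 0.08], "yaw": 0}, {"dp": [-0.08, -0.07, 0.09], "yaw": 34.5}, {"dp": [-0.18, -0.161, 0.09], "yaw": 34.5}, {"dp": [-0.18, -0.161, 0.09], "yaw": 34.5}, {"dp": [-0.18, -0.161, 0.09], "yaw": 34.5}, {"dp": [-0.18, -0.161, 0.09], "yaw": 34.5}, {"dp": [-0.18, -0.161, 0.09], "yaw": 34.5}, {"dp": [-0.18, -0.161, 0.09], "yaw": 34.5}, {"dp": [-0.18, -0.161, 0.09], "yaw": 34.5}, {"dp": [-0.18, -0.161, 0.06], "yaw": 34.5}, {"dp": [-0.18, -0.161, 0.035], "yaw": 34.5}, {"dp": [-0.18, -0.161, 0.015], "yaw": 34.5}, {"dp": [-0.18, -0.161, 0.005], "yaw": 34.5}, {"dp": [-0.18, -0.161, 0], "yaw": 34.5}, {"dp": [-0.18, -0.161, 0], "yaw": 34.5}]}}

```text
time_s: 5.72
tcp_pos: [0.4582, -0.0645, 0.0257]
eef_rot: [180.0, 0.1, 17.2]
contact_force: [0.3, 0.8, -0.0]
gripper_width: 0.0298
gripper_force: 0.0
```

>>> {"op": "apply_moves", "data": {"targets": [{"dp": [0.003, 0.001, 0], "yaw": 0}, {"dp": [0.008, 0.002, 0], "yaw": 0}, {"dp": [0.015, 0.005, 0], "yaw": 0}, {"dp": [0.023, 0.007, 0], "yaw": 0}, {"dp": [0.032, 0.01, 0], "yaw": 0}, {"dp": [0.042, 0.013, 0], "yaw": 0}, {"dp": [0.052, 0.016, 0], "yaw": 0}, {"dp": [0.062, 0.019, 0], "yaw": 0}, {"dp": [0.072, 0.022, 0], "yaw": 0}, {"dp": [0.082, 0.025, 0], "yaw": 0}, {"dp": [0.092, 0.028, 0], "yaw": 0}, {"dp": [0.102, 0.032, 0], "yaw": 0}, {"dp": [0.112, 0.035, 0], "yaw": 0}, {"dp": [0.122, 0.038, 0], "yaw": 0}, {"dp": [0.132, 0.041, 0], "yaw": 0}, {"dp": [0.142, 0.044, 0], "yaw": 0}, {"dp": [0.152, 0.047, 0], "yaw": 0}, {"dp": [0.162, 0.05, 0], "yaw": 0}, {"dp": [0.17, 0.053, 0], "yaw": 0}, {"dp": [0.176, 0.054, 0], "yaw": 0}]}}

```text
time_s: 7.38
tcp_pos: [0.6352, -0.0106, 0.0265]
eef_rot: [180.0, -0.0, 17.2]
contact_force: [-1.6, -0.4, 1.9]
gripper_width: 0.0298
gripper_force: 0.7
```

```bash
python3 - <<'E'
from meas import *
for n,z in(('scene',.012),):
    c=shot(n,n+'4.png')
    for ce,a,wh in caps(c)[0]: print(n,ce,a,ray(c,*ce,z).round(4))
E
```

```text
scene [453.2 128.9] 256 [-0.2152  0.5509  0.012 ]
scene [185.6 155.8] 262 [ 0.3918 -0.3489  0.012 ]
scene [253.1 174.1] 96 [ 0.4108 -0.0693  0.012 ]
scene [395.4 222.8] 331 [0.4886 0.397  0.012 ]
scene [239.  223.7] 152 [ 0.6599 -0.0024  0.012 ]
scene [268.1 232.9] 189 [0.6638 0.0867 0.012 ]
```

>>> {"op": "apply_moves", "data": {"targets": [{"dp": [-0.02, -0.006, 0], "yaw": 0}, {"dp": [-0.03, -0.009, 0.01], "yaw": 0}, {"dp": [-0.03, -0.009, 0.05], "yaw": 0}, {"dp": [-0.03, -0.009, 0.09], "yaw": 0}, {"dp": [-0.06, -0.04, 0.1], "yaw": -7}, {"dp": [-0.1, -0.08, 0.12], "yaw": -14}, {"dp": [-0.13, -0.13, 0.12], "yaw": -21}, {"dp": [-0.147, -0.176, 0.12], "yaw": -28}, {"dp": [-0.147, -0.176, 0.12], "yaw": -35}, {"dp": [-0.147, -0.176, 0.12], "yaw": -42}, {"dp": [-0.147, -0.176, 0.12], "yaw": -49}, {"dp": [-0.147, -0.176, 0.12], "yaw": -56}, {"dp": [-0.147, -0.176, 0.12], "yaw": -63}, {"dp": [-0.147, -0.176, 0.12], "yaw": -70}, {"dp": [-0.147, -0.176, 0.12], "yaw": -77}, {"dp": [-0.147, -0.176, 0.12], "yaw": -84}, {"dp": [-0.147, -0.176, 0.12], "yaw": -91}, {"dp": [-0.147, -0.176, 0.12], "yaw": -98}, {"dp": [-0.147, -0.176, 0.12], "yaw": -105}, {"dp": [-0.147, -0.176, 0.12], "yaw": -112}]}}

```text
time_s: 9.1
tcp_pos: [0.487, -0.1871, 0.1466]
eef_rot: [-180.0, 0.0, -95.2]
contact_force: [0.5, -0.3, -0.5]
gripper_width: 0.0296
gripper_force: 0.0
```

>>> {"op": "apply_moves", "data": {"targets": [{"dp": [0, 0, 0], "yaw": -5}, {"dp": [0, 0, 0], "yaw": -10}, {"dp": [0, 0, 0], "yaw": -10}, {"dp": [0, 0, 0], "yaw": -10}, {"dp": [0, 0, 0], "yaw": -10}]}}

```text
time_s: 9.52
tcp_pos: [0.487, -0.1871, 0.1466]
eef_rot: [-180.0, 0.0, -104.6]
contact_force: [0.3, -0.4, -0.4]
gripper_width: 0.0299
gripper_force: 0.0
```

>>> {"op": "apply_moves", "data": {"targets": [{"dp": [0, 0, -0.04], "yaw": 0}, {"dp": [0, 0, -0.075], "yaw": 0}, {"dp": [0, 0, -0.1], "yaw": 0}, {"dp": [0, 0, -0.112], "yaw": 0}, {"dp": [0, 0, -0.12], "yaw": 0}, {"dp": [0, 0, -0.12], "yaw": 0}, {"dp": [0.001, 0.004, -0.12], "yaw": 0}, {"dp": [0.003, 0.01, -0.12], "yaw": 0}, {"dp": [0.005, 0.017, -0.12], "yaw": 0}, {"dp": [0.007, 0.025, -0.12], "yaw": 0}, {"dp": [0.009, 0.034, -0.12], "yaw": 0}, {"dp": [0.011, 0.043, -0.12], "yaw": 0}, {"dp": [0.014, 0.052, -0.12], "yaw": 0}, {"dp": [0.016, 0.061, -0.12], "yaw": 0}, {"dp": [0.018, 0.07, -0.12], "yaw": 0}, {"dp": [0.021, 0.079, -0.12], "yaw": 0}, {"dp": [0.023, 0.087, -0.12], "yaw": 0}, {"dp": [0.025, 0.094, -0.12], "yaw": 0}, {"dp": [0.026, 0.098, -0.12], "yaw": 0}]}}

```text
time_s: 11.1
tcp_pos: [0.5134, -0.0881, 0.0265]
eef_rot: [-180.0, 0.0, -104.8]
contact_force: [-0.1, -1.6, 0.9]
gripper_width: 0.0299
gripper_force: 0.8
```

```bash
python3 - <<'E'
from meas import *
for n,z in(('scene',.012),):
    c=shot(n,n+'5.png')
    for ce,a,wh in caps(c)[0]: print(n,ce,a,ray(c,*ce,z).round(4))
E
```

```text
scene [453.  128.9] 245 [-0.2149  0.5502  0.012 ]
scene [223.3 150.7] 74 [ 0.3051 -0.2382  0.012 ]
scene [185.3 155.7] 241 [ 0.3916 -0.3503  0.012 ]
scene [241.  192.1] 101 [ 0.5208 -0.0623  0.012 ]
scene [395.3 222.5] 319 [0.4874 0.3966 0.012 ]
scene [238.7 223.8] 159 [ 0.6606 -0.003   0.012 ]
scene [268.2 233.1] 175 [0.6644 0.0872 0.012 ]
```

>>> {"op": "apply_moves", "data": {"targets": [{"dp": [-0.004, -0.015, 0], "yaw": 0}, {"dp": [-0.008, -0.025, 0.01], "yaw": 0}, {"dp": [-0.008, -0.025, 0.05], "yaw": 0}, {"dp": [-0.008, -0.025, 0.09], "yaw": 0}, {"dp": [-0.02, 0, 0.1], "yaw": 7}, {"dp": [-0.034, 0.035, 0.1], "yaw": 14}, {"dp": [-0.034, 0.035, 0.1], "yaw": 21}, {"dp": [-0.034, 0.035, 0.1], "yaw": 28}, {"dp": [-0.034, 0.035, 0.1], "yaw": 35}, {"dp": [-0.034, 0.035, 0.1], "yaw": 42}, {"dp": [-0.034, 0.035, 0.1], "yaw": 49}, {"dp": [-0.034, 0.035, 0.1], "yaw": 56}, {"dp": [-0.034, 0.035, 0.1], "yaw": 63}, {"dp": [-0.034, 0.035, 0.1], "yaw": 70}, {"dp": [-0.034, 0.035, 0.1], "yaw": 77}, {"dp": [-0.034, 0.035, 0.1], "yaw": 84}, {"dp": [-0.034, 0.035, 0.1], "yaw": 91}, {"dp": [-0.034, 0.035, 0.1], "yaw": 94}, {"dp": [-0.034, 0.035, 0.1], "yaw": 94}, {"dp": [-0.034, 0.035, 0.1], "yaw": 94}]}}

```text
time_s: 12.82
tcp_pos: [0.4789, -0.0545, 0.127]
eef_rot: [-180.0, -0.0, -11.0]
contact_force: [-0.2, -0.2, 0.1]
gripper_width: 0.0301
gripper_force: 0.0
```

>>> {"op": "apply_moves", "data": {"targets": [{"dp": [0, 0, -0.03], "yaw": 0}, {"dp": [0, 0, -0.06], "yaw": 0}, {"dp": [0, 0, -0.085], "yaw": 0}, {"dp": [0, 0, -0.095], "yaw": 0}, {"dp": [0, 0, -0.1], "yaw": 0}, {"dp": [0, 0, -0.1], "yaw": 0}]}}

```text
time_s: 13.32
tcp_pos: [0.4785, -0.0544, 0.0258]
eef_rot: [179.9, 0.1, -10.9]
contact_force: [0.3, 0.4, -0.1]
gripper_width: 0.0299
gripper_force: 0.0
```

Push by (0.144, -0.027).

>>> {"op": "apply_moves", "data": {"targets": [{"dp": [0.003, -0.001, 0], "yaw": 0}, {"dp": [0.008, -0.002, 0], "yaw": 0}, {"dp": [0.014, -0.003, 0], "yaw": 0}, {"dp": [0.021, -0.004, 0], "yaw": 0}, {"dp": [0.029, -0.005, 0], "yaw": 0}, {"dp": [0.037, -0.007, 0], "yaw": 0}, {"dp": [0.045, -0.008, 0], "yaw": 0}, {"dp": [0.053, -0.01, 0], "yaw": 0}, {"dp": [0.061, -0.011, 0], "yaw": 0}, {"dp": [0.069, -0.013, 0], "yaw": 0}, {"dp": [0.077, -0.014, 0], "yaw": 0}, {"dp": [0.085, -0.016, 0], "yaw": 0}, {"dp": [0.093, -0.017, 0], "yaw": 0}, {"dp": [0.101, -0.019, 0], "yaw": 0}, {"dp": [0.109, -0.02, 0], "yaw": 0}, {"dp": [0.117, -0.022, 0], "yaw": 0}, {"dp": [0.125, -0.023, 0], "yaw": 0}, {"dp": [0.133, -0.025, 0], "yaw": 0}, {"dp": [0.14, -0.026, 0], "yaw": 0}, {"dp": [0.144, -0.027, 0], "yaw": 0}]}}

```text
time_s: 14.98
tcp_pos: [0.6242, -0.0812, 0.0265]
eef_rot: [-180.0, -0.0, -10.8]
contact_force: [-0.5, 1.3, 1.0]
gripper_width: 0.0296
gripper_force: 0.6
```

>>> {"op": "apply_moves", "data": {"targets": [{"dp": [-0.015, 0.003, 0], "yaw": 0}, {"dp": [-0.03, 0.006, 0.01], "yaw": 0}, {"dp": [-0.04, 0.008, 0.05], "yaw": 0}, {"dp": [-0.06, 0.01, 0.09], "yaw": 0}, {"dp": [-0.1, 0.02, 0.13], "yaw": 0}, {"dp": [-0.14, 0.03, 0.16], "yaw": 0}, {"dp": [-0.17, 0.06, 0.18], "yaw": 0}, {"dp": [-0.17, 0.1, 0.2], "yaw": 0}, {"dp": [-0.17, 0.14, 0.2], "yaw": 0}, {"dp": [-0.17, 0.18, 0.2], "yaw": 0}, {"dp": [-0.17, 0.22, 0.2], "yaw": 0}, {"dp": [-0.17, 0.26, 0.2], "yaw": 0}, {"dp": [-0.17, 0.3, 0.2], "yaw": 0}, {"dp": [-0.17, 0.34, 0.2], "yaw": 0}, {"dp": [-0.17, 0.38, 0.2], "yaw": 0}, {"dp": [-0.17, 0.42, 0.2], "yaw": 0}, {"dp": [-0.17, 0.42, 0.2], "yaw": 0}]}}

```text
time_s: 16.4
tcp_pos: [0.4532, 0.3442, 0.2263]
eef_rot: [-179.9, -0.0, -10.6]
contact_force: [0.5, 0.4, 0.9]
gripper_width: 0.0296
gripper_force: 0.0
```

```bash
python3 - <<'E'
from meas import *
t=np.radians(-8)
for n,z in(('top',.014),('scene',.012)):
    c=shot(n,n+'6.png')
    for ce,a,wh in caps(c)[0]:
        p=ray(c,*ce,z); d=p[:2]-[.652,.004]; print(n,ce,a,p.round(4),'tray',round(d@[np.cos(t),np.sin(t)],3),round(d@[-np.sin(t),np.cos(t)],3))
    if n=='top': cv2.imwrite('pics/f.png',cv2.resize(c['image'][100:290,60:420,::-1],None,fx=2.2,fy=2.2))
E
```

```text
top [395.4 151.2] 488 [ 0.6716 -0.3578  0.014 ] tray 0.07 -0.356
top [225.8 156.6] 244 [0.6625 0.0872 0.014 ] tray -0.001 0.084
top [ 97.2 173.6] 571 [0.621  0.4214 0.014 ] tray -0.089 0.409
top [259.9 157.7] 241 [ 0.6584 -0.002   0.014 ] tray 0.007 -0.005
top [292.2 161.1] 241 [ 0.6482 -0.0862  0.014 ] tray 0.009 -0.09
top [381.  215.5] 113 [ 0.5021 -0.3088  0.014 ] tray -0.105 -0.331
scene [426.   94.1] 65 [-0.5954  0.4319  0.012 ] tray -1.295 0.25
scene [455.6 129.5] 196 [-0.2127  0.5598  0.012 ] tray -0.934 0.43
scene [184.9 155.3] 212 [ 0.3896 -0.3533  0.012 ] tray -0.21 -0.39
scene [394.7 222.5] 287 [0.488 0.395 0.012] tray -0.217 0.364
scene [214.2 214.3] 137 [ 0.6502 -0.0866  0.012 ] tray 0.011 -0.09
scene [238.8 223.8] 153 [ 0.6605 -0.0027  0.012 ] tray 0.009 -0.005
scene [268.1 233.2] 165 [0.6649 0.0871 0.012 ] tray 0.001 0.084
```

View pics/f.png

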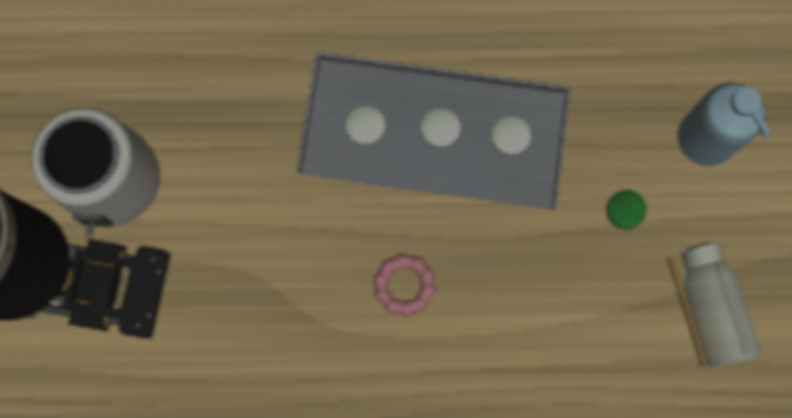

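The three caps lie well inside the tray at (365,125), (441,127) and (512,135), and the other things stand where they were. The gripper is in the air and clear of everything.

```bash
python3 -c "
from plant import r
print(r.close_job())"
```

```text
the job is handed in; nothing more can be done
None
```

All three white caps lie flat in the tray, at least 55 mm inside its open edge and clear of the rims by camera measurement. The teether, bottle, dispenser, warmer and green cap look unmoved, and the job is handed in at about 16.5 s; the hand-in gave no verdict.

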